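# Hang the washed tube baskets to dry and start the blower

## Task

Put the washed test-tube baskets up to dry: hang every basket on the table by its handle on the drying stand, one to a hook with the hook under the flat saddle in the middle of the handle, and screw the detergent canister's cap fully shut. When all that is done, push the blower's red start plunger fully down to its stop, hold it there for a moment and let it come back up. Leave the other glassware and bottles standing where they are.

Things in the scene. Friction and masses are not known exactly. Their poses are not given: they have to be found in the camera images.
- basket_blue: loose blue plastic test-tube basket, may be absent, 0.18 to 0.35 kg. Origin: centre of underside, z up. Tub 80 mm along x, 100 along y, 55 high; its fixed tubes reach 65 mm up. Rigid steel handle: a flat-sided bar along y over the middle, 10 mm thick in x, 96 mm long, 120 to 132 mm above the underside, on a post at each end (y = -45 and +45 mm)
- basket_blue_notch (a point): blue basket, middle of the handle's underside, 116 mm above the basket's underside, axes as the basket: a flat saddle plate under the bar, 34 mm along x, 40 along y, 4 thick, rests on the hook, between two lugs (10 mm thick as the bar, 6 wide) at y = -25 and +25 mm, reaching 10 mm below it. To pinch the bar from above, take it 36 mm from the middle, clear of the saddle
- basket_green: loose green plastic test-tube basket, may be absent, 0.18 to 0.35 kg. Origin: centre of underside, z up. Tub 80 mm along x, 100 along y, 55 high; its fixed tubes reach 65 mm up. Rigid steel handle: a flat-sided bar along y over the middle, 10 mm thick in x, 96 mm long, 120 to 132 mm above the underside, on a post at each end (y = -45 and +45 mm)
- basket_green_notch (a point): green basket, middle of the handle's underside, 116 mm above the basket's underside, axes as the basket: a flat saddle plate under the bar, 34 mm along x, 40 along y, 4 thick, rests on the hook, between two lugs (10 mm thick as the bar, 6 wide) at y = -25 and +25 mm, reaching 10 mm below it. To pinch the bar from above, take it 36 mm from the middle, clear of the saddle
- basket_orange: loose orange plastic test-tube basket, may be absent, 0.18 to 0.35 kg. Origin: centre of underside, z up. Tub 80 mm along x, 100 along y, 55 high; its fixed tubes reach 65 mm up. Rigid steel handle: a flat-sided bar along y over the middle, 10 mm thick in x, 96 mm long, 120 to 132 mm above the underside, on a post at each end (y = -45 and +45 mm)
- basket_orange_notch (a point): orange basket, middle of the handle's underside, 116 mm above the basket's underside, axes as the basket: a flat saddle plate under the bar, 34 mm along x, 40 along y, 4 thick, rests on the hook, between two lugs (10 mm thick as the bar, 6 wide) at y = -25 and +25 mm, reaching 10 mm below it. To pinch the bar from above, take it 36 mm from the middle, clear of the saddle
- basket_grey: loose grey plastic test-tube basket, may be absent, 0.18 to 0.35 kg. Origin: centre of underside, z up. Tub 80 mm along x, 100 along y, 55 high; its fixed tubes reach 65 mm up. Rigid steel handle: a flat-sided bar along y over the middle, 10 mm thick in x, 96 mm long, 120 to 132 mm above the underside, on a post at each end (y = -45 and +45 mm)
- basket_grey_notch (a point): grey basket, middle of the handle's underside, 116 mm above the basket's underside, axes as the basket: a flat saddle plate under the bar, 34 mm along x, 40 along y, 4 thick, rests on the hook, between two lugs (10 mm thick as the bar, 6 wide) at y = -25 and +25 mm, reaching 10 mm below it. To pinch the bar from above, take it 36 mm from the middle, clear of the saddle
- hook0 (a point): hook 0 of 0 to 3, 140 mm apart along the stand's +y: U of 26 mm wide flat strap, open upwards. Point: top of its level bottom (76 mm long), in the middle, 230 mm above the table; x points away from the tip, z up. Red tip at x = -36 to -48 mm, up to 24 mm above it; back limb at x = +35 to +41 mm, as high. To hang: bar across x, bar over the tip, tub under the hook, then lower
- hook1 (a point): hook 1 of 0 to 3, 140 mm apart along the stand's +y: U of 26 mm wide flat strap, open upwards. Point: top of its level bottom (76 mm long), in the middle, 230 mm above the table; x points away from the tip, z up. Red tip at x = -36 to -48 mm, up to 24 mm above it; back limb at x = +35 to +41 mm, as high. To hang: bar across x, bar over the tip, tub under the hook, then lower
- hook2 (a point): hook 2 of 0 to 3, 140 mm apart along the stand's +y: U of 26 mm wide flat strap, open upwards. Point: top of its level bottom (76 mm long), in the middle, 230 mm above the table; x points away from the tip, z up. Red tip at x = -36 to -48 mm, up to 24 mm above it; back limb at x = +35 to +41 mm, as high. To hang: bar across x, bar over the tip, tub under the hook, then lower
- hook3 (a point): hook 3 of 0 to 3, 140 mm apart along the stand's +y: U of 26 mm wide flat strap, open upwards. Point: top of its level bottom (76 mm long), in the middle, 230 mm above the table; x points away from the tip, z up. Red tip at x = -36 to -48 mm, up to 24 mm above it; back limb at x = +35 to +41 mm, as high. To hang: bar across x, bar over the tip, tub under the hook, then lower
- rack: the drying stand, fixed: origin on the table under the middle of its row of four hooks; x and y as the hooks' axes; 540 mm long along y. A crossbar at x = +100 mm carries the hooks, its top 258 mm above the table; nothing of the stand is higher. Drip tray below, 12 mm thick, x = -50 to +120 mm
- cap_top (a point): centre of the top of the blue screw cap, on its axis, 165 mm above the table, on a fixed white detergent canister (100 x 130 mm, 110 mm high, the neck at its middle). The cap is 50 mm across and 32 mm high, below it the neck and shoulder (no higher than 133 mm above the table)
- cap (a joint): turn of the captive cap in rad: 0 = screwed fully shut (against its stop), growing counter-clockwise from above as it is undone, to 2.8; the cap stays at the same height and stays where it is left (friction 0.12 Nm). Shut, the white line on the cap points at the black tooth on the canister's shoulder
- plunger_top (a point): centre of the top of the red plunger head (48 mm across, 14 mm thick), 141 mm above the table when released, on a fixed white drying-air blower (130 x 150 mm, 85 mm high); it moves with the plunger
- plunger (a joint): travel of the plunger, straight down, in m: 0 = released, 0.025 = fully pressed against its stop; its spring pushes back with 4 N at the start and 10 N at the end of the stroke and returns it
- beaker: bystander, to be left alone: glass beaker, 60 mm across, 80 mm tall; origin: centre of its underside
- amber_bottle: bystander, to be left alone: amber glass bottle with black cap, 54 mm across, 110 mm tall; origin: centre of its underside
- white_jar: bystander, to be left alone: white jar with red lid, 56 mm across, 80 mm tall; origin: centre of its underside
- flask: bystander, to be left alone: conical glass flask, 64 mm across its foot, 85 mm tall; origin: centre of its underside
- wash_bottle: bystander, to be left alone: clear plastic bottle with red cap, 52 mm across, 110 mm tall; origin: centre of its underside
- dish: bystander, to be left alone: white ceramic dish, 90 mm across, 20 mm tall; origin: centre of its underside
Mind the look-alikes: they are no part of the job. Leave any brown look-alike of the basket_orange alone.

How it is judged:
By the outcome, as a careful person would: the job done as asked, in the order asked, and still so for the second after the job is handed in, with the robot touching nothing.
Of basket_blue, basket_green, basket_orange, basket_grey only 3 to 4 are there at a start; the rules pass over those that are not, and their reading is None.
At some moment in a run one of basket_blue, basket_green, basket_orange, basket_grey may be knocked a few centimetres aside while the robot is not near it.
It also fails if it takes over 210 s, if anything falls off the work surface, if the arm or the gripper's body presses on something with over 40 N, if the wrist force passes 120 N, or if a joint passes its speed limit or range.

## Robot

A 6-joint arm with a two-finger parallel gripper is mounted at the origin on the work surface. World frame = base frame: x ahead of the robot, y to its left, z up, the work surface at z = 0. Lengths are in m, angles in degrees, forces in N, time in s.
With the tool pointing down it reaches from about 0.3 to 0.75 m from the base axis. Payload 8.5 kg.
Tool frame: the origin (TCP) lies midway between the tips of the shut fingers; the grasp point (between the pads) lies 19 mm behind it; z points along the fingers, y is the line along which they close (so a half turn about z gives the same grasp; the last joint's range is limited). The gripper opens to 85 mm and grips with 20 to 120 N. Pads are 22 mm wide; open, the fingers measure 114 mm over their backs; the gripper's body (76 mm by 85 mm) begins 54 mm behind the grasp point. The pads swing forward as they close: fully open they stand 13 mm farther back than shut.
Start: joints at [-81.606, 21.807, 74.336, -0, 83.858, -12.336], TCP at [0.195, -0.514, 0.231] pointing down, gripper open.
Joint ranges: [-178.18, 178.18], [-50.72, 133.34], [12.68, 142.11], [-81.47, 261.47], [9.98, 163.14], [-165.26, 165.26]. Speed limits (degrees/s): [136.94, 136.94, 180, 180, 180, 180].

## Interface

Orientations are given as a 3x3 rotation matrix whose columns are the frame's x, y, z axes.
In Python, from rig import observe, optics, order, spotter gives the robot as it stands.
- The arm moves only by the tool move_arm, never from a script. Its argument "series" is text: rows parted by semicolons, each of 5 numbers parted by spaces: the shift along the tool's x, y, z in cm, then the turn about the tool's z in degrees, then the opening, from -1 (shut) to 1 (fully open). A call has 1 to 8 rows; each row is the pose to reach, as a shift and turn from the pose commanded when the call began, along the tool's axes at that moment; what a row does not reach only later rows make up. A row lasts 1/8 s, in which the tool goes at most 62.5 mm and 10.7 degrees, less where a joint would pass 70% of its speed; a pose out of reach is approached as far as the arm can. A call with a gripper value outside its range is refused whole. The fingers move at their own pace and stop on an object; "force" is the grip in N (left out, the last holds). Time passes only in rows, so rows that repeat a pose let the fingers close. It gives the time, the measured TCP pose, the force, the opening and the grip force at its end, in the units of the state.
- observe(): the state, without advancing time (a new reading comes with each control period).
- optics.get_image(name): name is "scene" or "side" or "wrist"; returns a dict with "pixels" (420x560x3 uint8, blue, green, red), "camera_matrix" (3x3 intrinsics, pixels), "rvec" (rotation vector, rad) and "tvec" (3), from world to camera coordinates, as OpenCV has them. Camera axes: x right, y down, z forward; pixel columns grow to the right and rows downward; lengths in m; the calibration is good to about 2 mm. A picture is of the moment at which its call begins. There is no depth.
- order.close_job(): hands the job in; it is judged then, once.
Trained networks look in the newest picture that a camera, given by its name, has taken for a name from the list of things; names that differ only in an ending like _2 or _b are one class to them, and where a whole thing is asked for, a point or a joint stands for the part that bears it (a point fixed in the world has none). Each returns a list of dicts, best first, with "score" (0 to 1); they miss things now and then, are a little off and sometimes report something else, mostly with a low value. They report only what shows in the picture. A call takes as long as a camera call. They do not tell look-alikes from the thing itself.
- spotter.find_in(thing, camera): "point" ([x, y, z] in m, in world coordinates, good to about 4 mm: the middle of the surface that is visible of it).
- spotter.cut_out(thing, camera): "pixels" (420x560 bool, what is visible of it).
- spotter.mark_of(thing, camera): "point" ([x, y, z] in m, in world coordinates, good to about 4 mm: a listed point, or the origin of a listed thing).
The state is a dict: "time_s": time; "q": joint angles; "qvel": joint speeds; "joint_efforts": joint torques, N m; "position": TCP position; "tool_rot": TCP orientation; "ft_force": force on the tool from outside, world axes, zero at the start; "wrist_torque": the same for the moment, N m; "grip_width": finger opening in m; "gripper_force": force on a finger pad.
Only numpy, scipy, OpenCV 4.12 (cv2) and the standard library are available. Lean on these libraries where they do the work, as an engineer would, in place of code of your own. Each camera call takes 0.05 s, during which the arm holds its last target. There are 200 camera calls.

## Working session

There is one attempt and no reset: what is moved stays moved. The work goes in short steps, Python scripts to look and compute and a tool call to move; the robot and the scene stay as the last step left them, time stands still between calls to the robot, and variables do not carry over. Pictures are saved under pics/ and viewed, at most 14 in all, crops included, and the job is handed in when it is done.

Besides the shell and the picture viewer there is one more tool, called after ">>>" by a JSON object that holds its "op" and its "data", one argument or row to a line. move_arm: Moves the arm, as the interface text tells. Its arguments: {"type":"object","properties":{"series":{"type":"string"},"force":{"type":"number"}},"required":["series"]}

```bash
ls; mkdir -p pics
python3 - <<'E'
from rig import observe, optics, order, spotter
import cv2, numpy as np
ims=[optics.get_image(n)["pixels"] for n in("scene","side")]
for n,i in zip(("scene","side"),ims): cv2.imwrite(f"pics/{n}0.png",cv2.resize(i,(800,600)))
for t in ["basket_blue","basket_green","basket_orange","basket_grey","hook0","hook1","hook2","hook3","rack","cap_top","plunger_top","beaker","amber_bottle","white_jar","flask","wash_bottle","dish","basket_blue_notch","basket_green_notch","basket_orange_notch","basket_grey_notch"]:
  for c in("scene","side"):
    print(t,c,[(np.round(d["point"],3).tolist(),round(d["score"],2)) for d in spotter.mark_of(t,c)[:3]])
s=observe();print(s["time_s"],s["position"],s["tool_rot"],s["grip_width"])
E
```

```text
pics
basket_blue scene [([0.423, 0.211, -0.001], 0.61)]
basket_blue side [([0.429, 0.208, -0.002], 0.75), ([0.632, -0.082, 0.229], 0.53)]
basket_green scene [([0.458, -0.066, 0.0], 0.64)]
basket_green side [([0.451, -0.068, -0.004], 0.56)]
basket_orange scene [([0.159, -0.301, 0.0], 0.73), ([0.458, 0.073, -0.001], 0.67)]
basket_orange side [([0.459, 0.069, 0.0], 0.82), ([0.159, -0.304, -0.002], 0.63)]
basket_grey scene [([0.453, -0.218, -0.001], 0.76)]
basket_grey side [([0.449, -0.219, -0.001], 0.83)]
hook0 scene [([0.665, 0.2, 0.226], 0.9), ([0.652, 0.059, 0.231], 0.79), ([0.623, -0.216, 0.233], 0.66)]
hook0 side [([0.649, 0.054, 0.227], 0.92), ([0.662, 0.195, 0.23], 0.92), ([0.624, -0.219, 0.228], 0.87)]
hook1 scene [([0.665, 0.2, 0.226], 0.9), ([0.652, 0.059, 0.231], 0.79), ([0.623, -0.216, 0.233], 0.66)]
hook1 side [([0.649, 0.054, 0.227], 0.92), ([0.662, 0.195, 0.23], 0.92), ([0.624, -0.219, 0.228], 0.87)]
hook2 scene [([0.665, 0.2, 0.226], 0.9), ([0.652, 0.059, 0.231], 0.79), ([0.623, -0.216, 0.233], 0.66)]
hook2 side [([0.649, 0.054, 0.227], 0.92), ([0.662, 0.195, 0.23], 0.92
[... 1410 characters left out ...]
otch scene [([0.457, -0.065, 0.122], 0.9), ([0.665, -0.4, -0.002], 0.4)]
basket_green_notch side [([0.452, -0.066, 0.118], 0.66)]
basket_orange_notch scene [([0.161, -0.297, 0.115], 0.74), ([0.458, 0.069, 0.116], 0.65)]
basket_orange_notch side [([0.159, -0.301, 0.116], 0.84), ([0.458, 0.068, 0.119], 0.58), ([0.634, -0.084, 0.229], 0.58)]
basket_grey_notch scene [([0.454, -0.223, 0.125], 0.58)]
basket_grey_notch side [([0.454, -0.217, 0.115], 0.78), ([0.459, 0.069, 0.122], 0.62)]
2.2 [ 0.19468915 -0.51436265  0.23130209] [[ 9.35260390e-01  3.53960454e-01  5.55930007e-06]
 [ 3.53960452e-01 -9.35260388e-01  7.38534348e-05]
 [ 3.13405884e-05 -6.71044199e-05 -9.99999997e-01]] 0.08565734942044725
```

View pics/scene0.png

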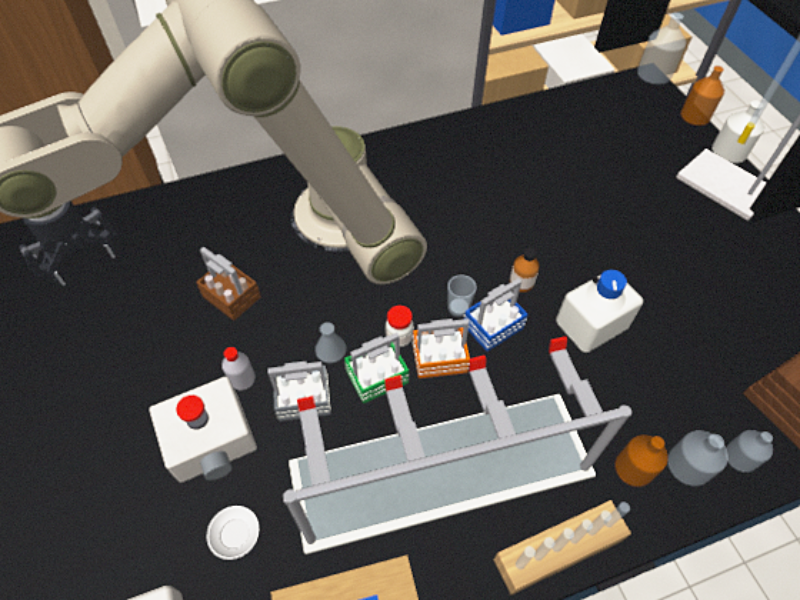

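View pics/side0.png

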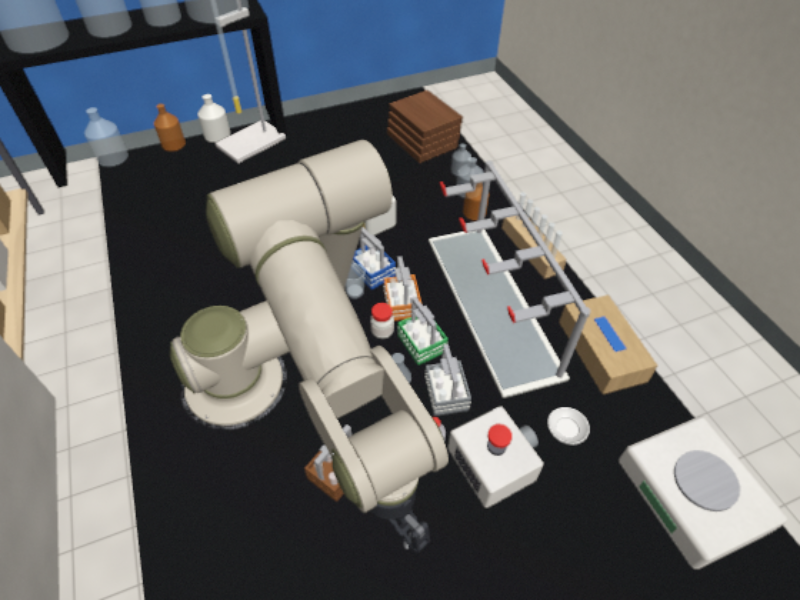

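The scene picture shows grey (300,390), green (378,365), orange (442,345) and blue (497,318) baskets, with the brown look-alike at (228,280). The canister is at (600,300) with the cap undone, the blower is at (200,425), and the red hook tips run from (306,403) to (558,344). The side picture agrees. Next I'll fit basket yaws from the silhouettes.

```bash
cat > h.py <<'E'
from rig import observe, optics, order, spotter
import cv2, numpy as np
from scipy.optimize import minimize
def box(x0,x1,y0,y1,z0,z1): return np.array([[x,y,z] for x in(x0,x1) for y in(y0,y1) for z in(z0,z1)],float)/1000
PARTS=[box(-40,40,-50,50,0,55),box(-30,30,-40,40,0,65),box(-5,5,-48,48,120,132),box(-5,5,-48,-42,55,132),box(-5,5,42,48,55,132),box(-17,17,-20,20,116,120),box(-5,5,-28,-22,106,120),box(-5,5,22,28,106,120)]
U=4
def proj(P,im): return cv2.projectPoints(np.asarray(P,float).reshape(-1,3),im["rvec"],im["tvec"],im["camera_matrix"],None)[0].reshape(-1,2)
def fit(col,near,cams=("scene","side"),z=0,z0=None):
    """basket pose x,y,yaw(deg) from silhouettes"""
    data=[]
    for c in cams:
        im=optics.get_image(c); best=None
        u0=proj([near[0],near[1],z+0.06],im)[0]
        for d in spotter.cut_out("basket_"+col,c):
            m=d["pixels"]
            if m.sum()<150: continue
            ce=np.argwhere(m).mean(0)[::-1]; e=np.linalg.norm(ce-u0)
            if e<40 and (best is None or e<best[0]): best=(e,m)
        if best is None: print("no mask",col,c); continue
        m=best[1]; o=np.maximum(u0.astype(int)-60,0); m=m[o[1]:o[1]+120,o[0]:o[0]+120].astype(np.uint8)
        data.append((im,o,cv2.resize(m,None,fx=U,fy=U,interpolation=cv2.INTER_LINEAR)>0))
    def cost(p,full=False):
        a=np.radians(p[2]); R=np.array([[np.cos(a),-np.sin(a),0],[np.sin(a),np.cos(a),0],[0,0,1]]); l=[]
        for im,o,m in data:
            r=np.zeros(m.shape,np.uint8)
            for P in PARTS:
                q=(proj(P@R.T+[p[0]/1000,p[1]/1000,z],im)-o+.5)*U-.5
                cv2.fillConvexPoly(r,cv2.convexHull(np.round(q).astype(np.int32)),1)
            r=r>0; l.append(1-(r&m).sum()/max(1,(r|m).sum()))
        return np.mean(l)
    best=None
    for y in range(-90,90,15):
        s=minimize(cost,[near[0]*1e3,near[1]*1e3,y],method="Nelder-Mead",options=dict(initial_simplex=np.array([near[0]*1e3,near[1]*1e3,y])+[[0,0,0],[8,0,0],[0,8,0],[0,0,12]],maxiter=70))
        if best is None or s.fun<best.fun: best=s
    p=best.x; yaw=(p[2]+90)%180-90
    print(col,"xy",np.round(p[:2],1),"yaw",round(yaw,1),"iou",round(1-best.fun,3),len(data)); return p[0]/1000,p[1]/1000,yaw
def go(x,y,z,yaw=None):
    """shift cm in tool axes, turn deg; yaw = heading of tool x (mod 180)"""
    s=observe(); R=np.array(s["tool_rot"]); d=R.T@(np.array([x,y,z])-s["position"])*100
    psi=np.degrees(np.arctan2(R[1,0],R[0,0])); t=0 if yaw is None else (psi-yaw+90)%180-90
    print("shift",np.round(d,2),"turn",round(t,1),"psi",round(psi,1),"q6",np.round(s["q"][5],1),"t",round(s["time_s"],2))
E
python3 - <<'E'
from h import *
for c,n in dict(grey=(.452,-.219),green=(.455,-.066),orange=(.458,.07),blue=(.426,.209)).items():
    x,y,w=fit(c,n)
    if c=="grey":
        a=np.radians(w)
        for s in(-1,1): print(s); go(x-s*.036*np.sin(a),y+s*.036*np.cos(a),.16,w+90)
E
```

```text
grey xy [ 453.6 -216.8] yaw -12.8 iou 0.898 2
-1
shift [ 32.76 -15.67   7.13] turn -56.4 psi 20.7 q6 -12.3 t 2.4
1
shift [ 36.73 -21.67   7.13] turn -56.4 psi 20.7 q6 -12.3 t 2.4
green xy [457.7 -64.2] yaw 6.4 iou 0.881 2
orange xy [459.8  72.3] yaw -15.0 iou 0.86 2
blue xy [428.7 207.7] yaw 14.6 iou 0.863 2
```

>>> {"op": "move_arm", "data": {
  "series": "5 -3 0 -7 1;10 -6 0 -14 1;15 -9 1 -21 1;20 -12 2 -28 1;25 -15 3 -35 1;30 -18 3 -42 1;35 -20.7 3 -50 1;36.7 -21.7 3 -56.4 1",
  "force": 80
}}

```text
time_s: 4.0
position: [0.4625, -0.1792, 0.2014]
tool_rot: [[0.216, 0.976, 0.0], [0.976, -0.216, 0.0], [0.0, 0.0, -1.0]]
ft_force: [-0.4, -1.2, -0.1]
grip_width: 0.0853
gripper_force: 0.0
```

Run:
```python
from h import *
im=optics.get_image("wrist")["pixels"]; cv2.imwrite("pics/w1.png",im)
go(.4616,-.1817,.107,77.2)
for c in ("wrist",):
  print([(np.round(d["point"],3),round(d["score"],2)) for d in spotter.mark_of("basket_grey_notch",c)])
fit("grey",(.453,-.217),("wrist","scene"))
```

```text
shift [-0.34 -0.07  9.43] turn 0.6 psi 77.8 q6 -22.6 t 4.05
[(array([ 0.45 , -0.219,  0.116]), 0.76)]
grey xy [ 452.1 -217. ] yaw -12.3 iou 0.913 2
```

>>> {"op": "move_arm", "data": {
  "series": "-0.2 -0.1 4 0.6 1;-0.2 -0.1 7 0.6 1;-0.2 -0.1 9.4 0.6 1;-0.2 -0.1 9.4 0.6 1;-0.2 -0.1 9.4 0.6 -1;-0.2 -0.1 9.4 0.6 -1;-0.2 -0.1 9.4 0.6 -1;-0.2 -0.1 9.4 0.6 -1",
  "force": 100
}}

```text
time_s: 5.3
position: [0.4598, -0.1833, 0.1076]
tool_rot: [[0.233, 0.972, 0.0], [0.972, -0.233, -0.0], [-0.0, 0.0, -1.0]]
ft_force: [-0.9, 1.0, 0.3]
grip_width: 0.0123
gripper_force: 0.0
```

>>> {"op": "move_arm", "data": {
  "series": "0 0 0 0 -1;0 0 0 0 -1;0 0 -2 0 -1;0 0 -6 0 -1;0 0 -11 0 -1;0 0 -15.5 0 -1;0 0 -15.5 0 -1;0 0 -15.5 0 -1"
}}

```text
time_s: 6.3
position: [0.4591, -0.1828, 0.2607]
tool_rot: [[0.233, 0.972, -0.003], [0.972, -0.233, 0.002], [0.001, -0.003, -1.0]]
ft_force: [0.1, -0.2, -2.9]
grip_width: 0.0079
gripper_force: 98.0
```

```bash
cat >> h.py <<'E'
H={0:(.6235,-.2175),1:(.637,-.079),2:(.6505,.0595),3:(.664,.198)}; HY=-5.57
E
python3 - <<'E'
from h import *
s=observe(); print(s["grip_width"],s["gripper_force"],s["ft_force"],s["wrist_torque"],s["position"])
for c in("scene","side"): cv2.imwrite(f"pics/l_{c}.png",optics.get_image(c)["pixels"])
a,b=[cv2.imread(f"pics/l_{c}.png") for c in("scene","side")]
cv2.imwrite("pics/lift.png",np.hstack([a[120:420,80:480],b[100:400,160:560]]))
E
```

```text
0.007899994453887994 97.99719851464033 [ 0.09136441 -0.20693278 -2.86217159] [ 0.14639527 -0.01157067 -0.01204992] [ 0.4590532  -0.18279965  0.26069051]
```

View pics/lift.png

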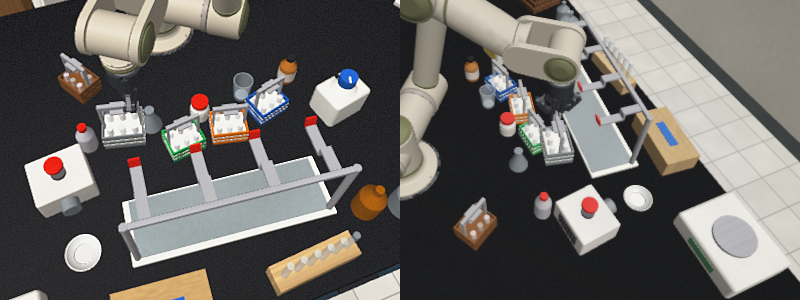

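The pictures show the grey basket lifted level (scene crop at (122,125)), with hook 0's tip at (134,162).

Run:
```python
from h import *
fit("grey",(.451,-.217),z=.1537)
k=.0345; u=np.array([.0971,.9953])
go(*(np.array(H[0])+k*u-[.166,-.016]),.255,84.43)
go(*(np.array(H[0])+k*u),.255,84.43)
```

```text
grey xy [ 452.6 -216.1] yaw -13.9 iou 0.904 2
shift [ 1.58 -0.24  0.65] turn -7.9 psi 76.5 q6 -22.0 t 6.6
shift [ 3.9  16.27  0.63] turn -7.9 psi 76.5 q6 -22.0 t 6.6
```

>>> {"op": "move_arm", "data": {
  "series": "0.8 -0.1 0.3 -4 -1;1.6 -0.2 0.6 -7.9 -1;2 3 0.6 -7.9 -1;2.6 7 0.6 -7.9 -1;3.2 11 0.6 -7.9 -1;3.7 14.5 0.6 -7.9 -1;3.9 16.3 0.6 -7.9 -1;3.9 16.3 0.6 -7.9 -1"
}}

```text
time_s: 7.6
position: [0.6278, -0.1833, 0.2549]
tool_rot: [[0.097, 0.995, -0.002], [0.995, -0.097, 0.001], [0.001, -0.002, -1.0]]
ft_force: [-0.5, -0.1, -2.9]
grip_width: 0.0079
gripper_force: 98.1
```

Run:
```python
from h import *
s=observe(); print(s["ft_force"],s["gripper_force"])
go(.6268,-.1832,.221,84.43)
fit("grey",(.6235,-.2175),z=s["position"][2]-.107)
a=optics.get_image("scene")["pixels"][200:350,130:330];b=optics.get_image("side")["pixels"][130:280,280:480]
cv2.imwrite("pics/over0.png",cv2.resize(np.hstack([a,b]),None,fx=2,fy=2,interpolation=cv2.INTER_CUBIC))
```

```text
[-0.46280499 -0.05506986 -2.90313018] 98.116291500628
shift [-0.01 -0.1   3.39] turn 0.0 psi 84.5 q6 -21.1 t 7.6
grey xy [ 625.5 -217.9] yaw -5.9 iou 0.72 2
```

View pics/over0.png

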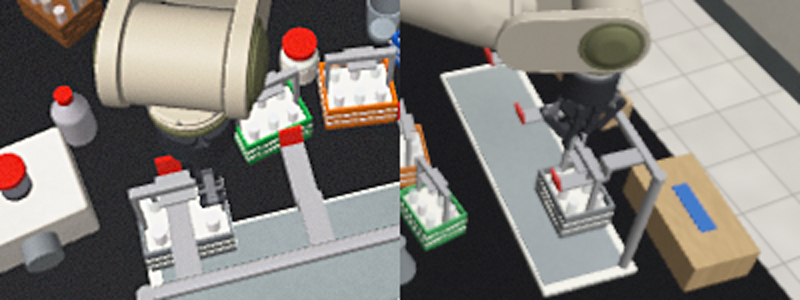

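The handle is over hook 0, with the red tip at (168,165) in front of it. I'll lower it and release.

>>> {"op": "move_arm", "data": {
  "series": "0 0 1 0 -1;0 0 2 0 -1;0 0 3 0 -1;0 0 3.5 0 -1;0 0 3.5 0 -1;0 0 3.5 0 0;0 0 3.5 0 0;0 0 3.5 0 0"
}}

```text
time_s: 8.9
position: [0.6274, -0.1834, 0.2213]
tool_rot: [[0.097, 0.995, 0.0], [0.995, -0.097, -0.0], [-0.0, 0.0, -1.0]]
ft_force: [0.5, 0.6, -0.4]
grip_width: 0.0428
gripper_force: 0.0
```

>>> {"op": "move_arm", "data": {
  "series": "0 0 0 0 0;0 0 0 0 0;0 0 -2 0 0;0 0 -5 0 0.5;0 0 -10 0 1;0 -6 -11 0 1;0 -12 -11 0 1;0 -18 -11 0 1"
}}

```text
time_s: 9.9
position: [0.4463, -0.1654, 0.3314]
tool_rot: [[0.097, 0.995, 0.001], [0.995, -0.097, -0.001], [-0.001, 0.001, -1.0]]
ft_force: [-0.1, -0.7, 0.5]
grip_width: 0.0854
gripper_force: 0.0
```

```bash
cat >> h.py <<'E'
def pick(col,near,sides=(-1,1)):
    x,y,w=fit(col,near,("wrist","scene","side")); a=np.radians(w)
    for s in sides: P=(x-s*.036*np.sin(a),y+s*.036*np.cos(a)); print(s,np.round(P,4)); go(*P,.107,w+90)
E
python3 - <<'E'
from h import *
s=observe(); print(s["ft_force"],s["position"],s["grip_width"])
fit("grey",(.6235,-.2175),z=.114)
pick("green",(.4577,-.0642))
a=optics.get_image("scene")["pixels"][200:350,130:330];b=optics.get_image("side")["pixels"][130:280,280:480]
cv2.imwrite("pics/hung0.png",cv2.resize(np.hstack([a,b]),None,fx=2,fy=2,interpolation=cv2.INTER_CUBIC))
E
```

```text
[-0.09406235 -0.72017383  0.47516272] [ 0.44628715 -0.16541583  0.33140717] 0.08541852414448634
grey xy [ 624.6 -218. ] yaw -5.3 iou 0.842 2
green xy [456.5 -63.1] yaw 6.7 iou 0.919 3
-1 [ 0.4607 -0.0989]
shift [ 6.79  0.54 22.39] turn -12.3 psi 84.5 q6 -29.0 t 10.4
1 [ 0.4523 -0.0274]
shift [13.82 -0.99 22.4 ] turn -12.3 psi 84.5 q6 -29.0 t 10.4
```

View pics/hung0.png

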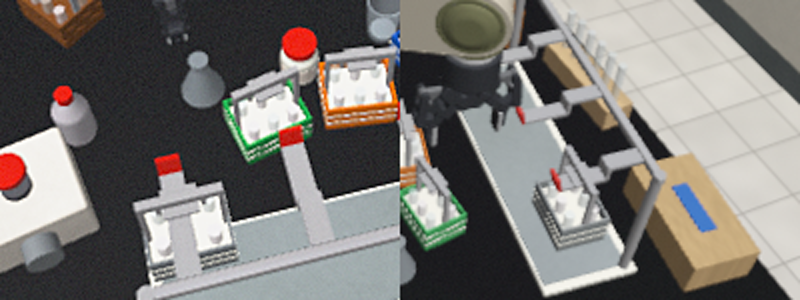

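Grey hangs on hook 0, saddle on the strap at (190,205). Green is next.

>>> {"op": "move_arm", "data": {
  "series": "3 0.2 2 -6 1;6.8 0.5 7 -12.3 1;6.8 0.5 12 -12.3 1;6.8 0.5 17 -12.3 1;6.8 0.5 20.5 -12.3 1;6.8 0.5 22.4 -12.3 1;6.8 0.5 22.4 -12.3 1;6.8 0.5 22.4 -12.3 -1"
}}

```text
time_s: 11.5
position: [0.4603, -0.0989, 0.1081]
tool_rot: [[-0.117, 0.993, 0.001], [0.993, 0.117, -0.001], [-0.001, 0.001, -1.0]]
ft_force: [0.5, -0.0, 0.3]
grip_width: 0.0698
gripper_force: 0.0
```

>>> {"op": "move_arm", "data": {
  "series": "0 0 0 0 -1;0 0 0 0 -1;0 0 0 0 -1;0 0 0 0 -1;0 0 0 0 -1;0 0 -2 0 -1;0 0 -6 0 -1;0 0 -11 0 -1"
}}

```text
time_s: 12.5
position: [0.4588, -0.0983, 0.2174]
tool_rot: [[-0.117, 0.993, -0.004], [0.993, 0.117, 0.002], [0.002, -0.003, -1.0]]
ft_force: [0.1, -0.5, -1.9]
grip_width: 0.0079
gripper_force: 98.1
```

>>> {"op": "move_arm", "data": {
  "series": "0 0 -3 0 -1;0 0 -3.8 0 -1;0 0 -3.8 0 -1"
}}

```text
time_s: 12.88
position: [0.4593, -0.0985, 0.2543]
tool_rot: [[-0.117, 0.993, -0.002], [0.993, 0.117, 0.001], [0.001, -0.002, -1.0]]
ft_force: [-0.3, 0.5, -3.0]
grip_width: 0.0078
gripper_force: 98.1
```

```bash
cat >> h.py <<'E'
def hang(col,i,side,near,k=.036):
    """side: sign of grip offset along hook y; tool x heads +y"""
    s=observe(); p=s["position"]; R=s["tool_rot"]; n=np.array(p)-side*k*np.array(R)[:,0]
    print("width",s["grip_width"],"gf",s["gripper_force"],"ft",np.round(s["ft_force"],1),"pos",np.round(p,4),"notch by k",np.round(n,4))
    fit(col,near,z=p[2]-.107)
    u=np.array([.0971,.9953]); v=np.array([.9953,-.0971]); P=np.array(H[i])+side*k*u
    go(*(P-.17*v),.255,84.43); go(*P,.255,84.43)
E
python3 - <<'E'
from h import *
hang("green",1,-1,(.4565,-.063))
E
```

```text
width 0.007762437750990968 gf 98.1432156264782 ft [-0.3  0.5 -3. ] pos [ 0.4593 -0.0985  0.2543] notch by k [ 0.4551 -0.0627  0.2543]
green xy [456.6 -64.2] yaw 5.9 iou 0.786 2
shift [-0.04  0.5  -0.1 ] turn 12.3 psi 96.7 q6 -33.3 t 13.07
shift [-3.66 17.11 -0.14] turn 12.3 psi 96.7 q6 -33.3 t 13.07
```

>>> {"op": "move_arm", "data": {
  "series": "0 0.2 0 6 -1;0 0.5 0 12.3 -1;-0.7 3.5 0 12.3 -1;-1.5 7.5 0 12.3 -1;-2.4 11.5 0 12.3 -1;-3.2 15 0 12.3 -1;-3.6 17.1 0 12.3 -1;-3.6 17.1 0 12.3 -1"
}}

```text
time_s: 14.08
position: [0.6344, -0.1144, 0.2533]
tool_rot: [[0.097, 0.995, -0.003], [0.995, -0.097, 0.001], [0.001, -0.003, -1.0]]
ft_force: [-0.1, -0.1, -2.6]
grip_width: 0.0082
gripper_force: 98.2
```

Run:
```python
from h import *
s=observe(); print(s["ft_force"],s["gripper_force"])
u=np.array([.0971,.9953])
go(*(np.array(H[1])-.036*u),.221,84.43)
fit("green",H[1],z=s["position"][2]-.107)
```

```text
[-0.06482316 -0.08602685 -2.56535562] 98.23514141142368
shift [-0.06 -0.07  3.23] turn 0.0 psi 84.4 q6 -15.2 t 14.07
green xy [637.6 -80.3] yaw -4.2 iou 0.663 2
```

>>> {"op": "move_arm", "data": {
  "series": "0 0 1 0 -1;0 0 2 0 -1;0 0 3 0 -1;0 0 3.4 0 -1;0 0 3.4 0 -1;0 0 3.4 0 0;0 0 3.4 0 0;0 0 3.4 0 0"
}}

```text
time_s: 15.28
position: [0.6339, -0.1143, 0.2213]
tool_rot: [[0.097, 0.995, 0.0], [0.995, -0.097, -0.0], [0.0, 0.0, -1.0]]
ft_force: [-0.2, 0.4, -0.0]
grip_width: 0.0428
gripper_force: 0.0
```

>>> {"op": "move_arm", "data": {
  "series": "0 0 0 0 0;0 0 0 0 0;0 0 -2 0 0;0 0 -5 0 0.5;0 0 -10 0 1;3 -6 -11 0 1;7 -12 -11 0 1;10 -18 -11 0 1"
}}

```text
time_s: 16.27
position: [0.4788, -0.0069, 0.3314]
tool_rot: [[0.097, 0.995, 0.001], [0.995, -0.097, -0.0], [0.0, 0.001, -1.0]]
ft_force: [0.2, -0.7, 1.1]
grip_width: 0.0853
gripper_force: 0.0
```

Run:
```python
from h import *
fit("green",H[1],z=.114)
pick("orange",(.459,.071))
a=optics.get_image("scene")["pixels"][200:350,170:370];b=optics.get_image("side")["pixels"][110:260,280:480]
cv2.imwrite("pics/hung1.png",cv2.resize(np.hstack([a,b]),None,fx=2,fy=2,interpolation=cv2.INTER_CUBIC))
```

```text
green xy [638.7 -79.7] yaw -6.3 iou 0.785 2
orange xy [460.   71.9] yaw -13.3 iou 0.929 3
-1 [0.4517 0.0369]
shift [ 4.23 -3.36 22.39] turn 7.6 psi 84.4 q6 -9.5 t 16.77
1 [0.4682 0.107 ]
shift [11.37 -2.4  22.39] turn 7.6 psi 84.4 q6 -9.5 t 16.77
```

View pics/hung1.png

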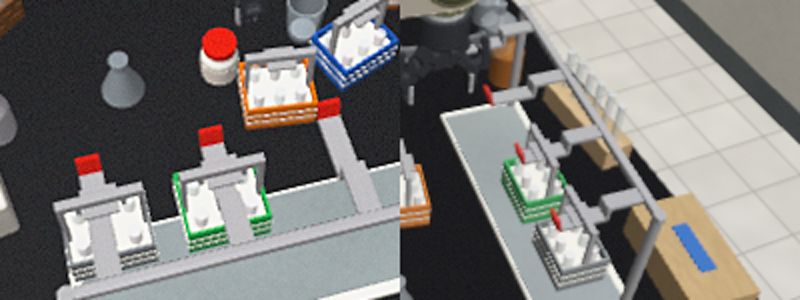

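Grey (105,215) and green (222,185) both hang on their hooks. Orange next.

>>> {"op": "move_arm", "data": {
  "series": "2 -1.6 2 4 1;4.2 -3.4 7 7.6 1;4.2 -3.4 12 7.6 1;4.2 -3.4 17 7.6 1;4.2 -3.4 20.5 7.6 1;4.2 -3.4 22.4 7.6 1;4.2 -3.4 22.4 7.6 1;4.2 -3.4 22.4 7.6 -1"
}}

```text
time_s: 17.88
position: [0.4513, 0.037, 0.1081]
tool_rot: [[0.228, 0.974, 0.001], [0.974, -0.228, -0.0], [0.0, 0.001, -1.0]]
ft_force: [-0.2, -0.2, 1.1]
grip_width: 0.07
gripper_force: 0.0
```

>>> {"op": "move_arm", "data": {
  "series": "0 0 0 0 -1;0 0 0 0 -1;0 0 0 0 -1;0 0 0 0 -1;0 0 0 0 -1;0 0 -2 0 -1;0 0 -6 0 -1;0 0 -11 0 -1"
}}

```text
time_s: 18.88
position: [0.4497, 0.0373, 0.2174]
tool_rot: [[0.228, 0.974, -0.004], [0.974, -0.228, 0.001], [-0.0, -0.004, -1.0]]
ft_force: [1.1, -0.5, -2.4]
grip_width: 0.0078
gripper_force: 98.2
```

>>> {"op": "move_arm", "data": {
  "series": "0 0 -3 0 -1;0 0 -3.8 0 -1;0 0 -3.8 0 -1"
}}

```text
time_s: 19.25
position: [0.4503, 0.0372, 0.2542]
tool_rot: [[0.228, 0.974, -0.002], [0.974, -0.228, 0.0], [-0.0, -0.002, -1.0]]
ft_force: [0.3, 0.8, -3.9]
grip_width: 0.0081
gripper_force: 98.2
```

Run:
```python
from h import *
hang("orange",2,-1,(.46,.072))
```

```text
width 0.008115706687905415 gf 98.23033712804317 ft [ 0.3  0.8 -3.9] pos [0.4503 0.0372 0.2542] notch by k [0.4585 0.0723 0.2542]
orange xy [458.9  71.1] yaw -14.3 iou 0.815 2
shift [ 0.92  2.61 -0.11] turn -7.6 psi 76.8 q6 2.8 t 19.45
shift [ 3.17 19.46 -0.15] turn -7.6 psi 76.8 q6 2.8 t 19.45
```

>>> {"op": "move_arm", "data": {
  "series": "0.5 1 0 -4 -1;0.9 2.6 0 -7.6 -1;1.3 6 0 -7.6 -1;1.9 10 0 -7.6 -1;2.5 14 0 -7.6 -1;3 17.5 0 -7.6 -1;3.2 19.5 0 -7.6 -1;3.2 19.5 0 -7.6 -1"
}}

```text
time_s: 20.45
position: [0.6484, 0.0236, 0.2532]
tool_rot: [[0.097, 0.995, -0.003], [0.995, -0.097, 0.0], [0.0, -0.003, -1.0]]
ft_force: [-1.0, 0.1, -3.4]
grip_width: 0.0079
gripper_force: 98.3
```

Run:
```python
from h import *
s=observe(); print(s["ft_force"],s["gripper_force"])
u=np.array([.0971,.9953])
go(*(np.array(H[2])-.036*u),.221,84.43)
fit("orange",H[2],z=s["position"][2]-.107)
```

```text
[-1.03176598  0.12643003 -3.40327271] 98.25889751315117
shift [-0.01 -0.13  3.22] turn -0.0 psi 84.4 q6 -2.8 t 20.45
orange xy [652.   57.4] yaw -6.2 iou 0.647 2
```

>>> {"op": "move_arm", "data": {
  "series": "0 0 1 0 -1;0 0 2 0 -1;0 0 3 0 -1;0 0 3.4 0 -1;0 0 3.4 0 -1;0 0 3.4 0 0;0 0 3.4 0 0;0 0 3.4 0 0"
}}

```text
time_s: 21.65
position: [0.648, 0.0239, 0.2214]
tool_rot: [[0.097, 0.995, 0.0], [0.995, -0.097, 0.0], [0.0, 0.0, -1.0]]
ft_force: [-0.3, 0.5, 0.0]
grip_width: 0.0427
gripper_force: 0.0
```

>>> {"op": "move_arm", "data": {
  "series": "0 0 0 0 0;0 0 0 0 0;0 0 -2 0 0;0 0 -5 0 0.5;0 0 -10 0 1;3 -6 -11 0 1;7 -12 -11 0 1;12 -18 -11 0 1"
}}

```text
time_s: 22.65
position: [0.5004, 0.1404, 0.3315]
tool_rot: [[0.098, 0.995, 0.001], [0.995, -0.098, 0.0], [0.0, 0.001, -1.0]]
ft_force: [0.2, 0.9, 0.6]
grip_width: 0.0855
gripper_force: 0.0
```

Run:
```python
from h import *
fit("orange",H[2],z=.114)
pick("blue",(.428,.2075))
a=optics.get_image("scene")["pixels"][180:330,200:400];b=optics.get_image("side")["pixels"][110:260,280:480]
cv2.imwrite("pics/hung2.png",cv2.resize(np.hstack([a,b]),None,fx=2,fy=2,interpolation=cv2.INTER_CUBIC))
```

```text
orange xy [652.2  58.4] yaw -6.2 iou 0.779 2
blue xy [427.8 208.1] yaw 14.5 iou 0.907 3
-1 [0.4368 0.1733]
shift [ 2.78 -6.88 22.38] turn -20.2 psi 84.4 q6 8.1 t 23.15
1 [0.4187 0.243 ]
shift [ 9.54 -9.37 22.38] turn -20.2 psi 84.4 q6 8.1 t 23.15
```

View pics/hung2.png

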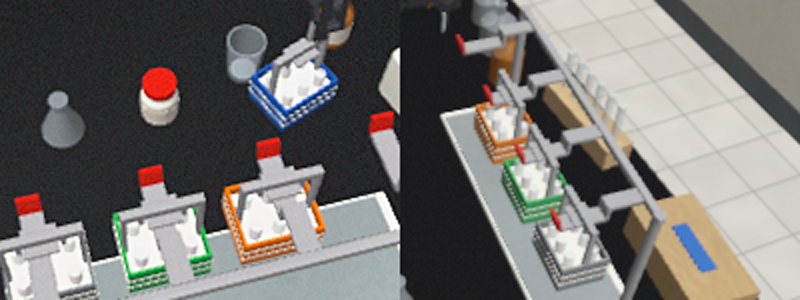

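Three baskets hang, orange at (270,220). Blue at (292,85) is next.

>>> {"op": "move_arm", "data": {
  "series": "1 -2.5 1 -7 1;2 -5 4 -14 1;2.8 -6.9 8 -20.2 1;2.8 -6.9 13 -20.2 1;2.8 -6.9 18 -20.2 1;2.8 -6.9 21 -20.2 1;2.8 -6.9 22.4 -20.2 1;2.8 -6.9 22.4 -20.2 1"
}}

```text
time_s: 24.25
position: [0.436, 0.1739, 0.1065]
tool_rot: [[-0.252, 0.968, -0.002], [0.968, 0.252, -0.0], [0.0, -0.002, -1.0]]
ft_force: [0.6, -0.4, 0.5]
grip_width: 0.0853
gripper_force: 0.0
```

>>> {"op": "move_arm", "data": {
  "series": "0 0 0 0 -1;0 0 0 0 -1;0 0 0 0 -1;0 0 0 0 -1;0 0 0 0 -1;0 0 0 0 -1;0 0 -2 0 -1;0 0 -6 0 -1"
}}

```text
time_s: 25.25
position: [0.4349, 0.1739, 0.1664]
tool_rot: [[-0.252, 0.968, -0.005], [0.968, 0.252, -0.001], [0.001, -0.005, -1.0]]
ft_force: [-0.3, -0.4, -1.2]
grip_width: 0.0081
gripper_force: 97.9
```

>>> {"op": "move_arm", "data": {
  "series": "0 0 -4 0 -1;0 0 -8 0 -1;0 0 -8.8 0 -1;0 0 -8.8 0 -1"
}}

```text
time_s: 25.75
position: [0.4357, 0.1741, 0.2543]
tool_rot: [[-0.253, 0.968, -0.002], [0.968, 0.253, -0.0], [0.0, -0.002, -1.0]]
ft_force: [0.4, 0.5, -2.8]
grip_width: 0.0079
gripper_force: 98.0
```

Run:
```python
from h import *
hang("blue",3,-1,(.428,.208))
```

```text
width 0.007922373462084251 gf 98.02010670304298 ft [ 0.4  0.5 -2.8] pos [0.4357 0.1741 0.2543] notch by k [0.4266 0.2089 0.2543]
blue xy [428.4 207.1] yaw 13.1 iou 0.772 2
shift [-0.95  5.5  -0.13] turn 20.2 psi 104.6 q6 -7.4 t 25.95
shift [-6.82 21.46 -0.18] turn 20.2 psi 104.6 q6 -7.4 t 25.95
```

>>> {"op": "move_arm", "data": {
  "series": "-0.3 1.5 0 7 -1;-0.6 3.5 0 14 -1;-1 5.5 0 20.2 -1;-2 9 0 20.2 -1;-3.5 13 0 20.2 -1;-5 17 0 20.2 -1;-6.3 20 0 20.2 -1;-6.8 21.4 0 20.2 -1"
}}

```text
time_s: 26.95
position: [0.6616, 0.1618, 0.2529]
tool_rot: [[0.098, 0.995, -0.003], [0.995, -0.098, -0.0], [-0.001, -0.003, -1.0]]
ft_force: [0.1, -0.5, -2.9]
grip_width: 0.008
gripper_force: 98.0
```

Run:
```python
from h import *
s=observe(); print(s["ft_force"],s["gripper_force"])
u=np.array([.0971,.9953])
go(*(np.array(H[3])-.036*u),.221,84.43)
fit("blue",H[3],z=s["position"][2]-.107)
```

```text
[ 0.13287117 -0.45239955 -2.86888875] 98.02080877125263
shift [ 0.03 -0.11  3.19] turn -0.0 psi 84.4 q6 9.4 t 26.95
no mask blue scene
blue xy [666.6 202. ] yaw -11.8 iou 0.555 1
```

>>> {"op": "move_arm", "data": {
  "series": "0 0 1 0 -1;0 0 2 0 -1;0 0 3 0 -1;0 0 3.4 0 -1;0 0 3.4 0 -1;0 0 3.4 0 0;0 0 3.4 0 0;0 0 3.4 0 0"
}}

```text
time_s: 28.15
position: [0.6605, 0.1624, 0.2212]
tool_rot: [[0.097, 0.995, 0.0], [0.995, -0.097, 0.0], [0.0, 0.0, -1.0]]
ft_force: [0.5, -0.1, -0.4]
grip_width: 0.0428
gripper_force: 0.0
```

>>> {"op": "move_arm", "data": {
  "series": "0 0 0 0 0;0 0 0 0 0;0 0 -2 0 0;0 0 -5 0 0.5;0 0 -10 0 1;3 -5 -11 0 1;7 -11 -11 0 1;12 -17 -11 0 1"
}}

```text
time_s: 29.15
position: [0.5191, 0.2814, 0.3316]
tool_rot: [[0.098, 0.995, 0.001], [0.995, -0.098, 0.0], [0.0, 0.001, -1.0]]
ft_force: [0.3, 0.5, 0.6]
grip_width: 0.0858
gripper_force: 0.0
```

Run:
```python
from h import *
fit("blue",H[3],z=.114)
for c in("scene","side","wrist"): optics.get_image(c); print(c,[(np.round(d["point"],4),round(d["score"],2)) for d in spotter.mark_of("cap_top",c)[:2]])
im=optics.get_image("scene"); p=proj([.497,.412,.15],im)[0].astype(int); print(p)
a=im["pixels"]; np.save("capim.npy",a)
o=np.maximum(p-30,0); print("o",o)
c=cv2.resize(a[o[1]:o[1]+60,o[0]:o[0]+60],(400,400),interpolation=cv2.INTER_CUBIC); b=cv2.resize(a[180:330,240:440],(533,400))[:,:400]
cv2.imwrite("pics/cap0.png",np.hstack([c,b]))
go(.497,.412,.3)
```

```text
blue xy [663.5 195.1] yaw -8.2 iou 0.79 2
scene [(array([0.4961, 0.4098, 0.1642]), 0.82)]
side [(array([0.4967, 0.4078, 0.1656]), 0.57), (array([ 0.6339, -0.0801,  0.233 ]), 0.42)]
wrist []
[429 197]
o [399 167]
shift [12.9  -3.72  3.09] turn 0 psi 84.4 q6 22.4 t 29.7
```

View pics/cap0.png

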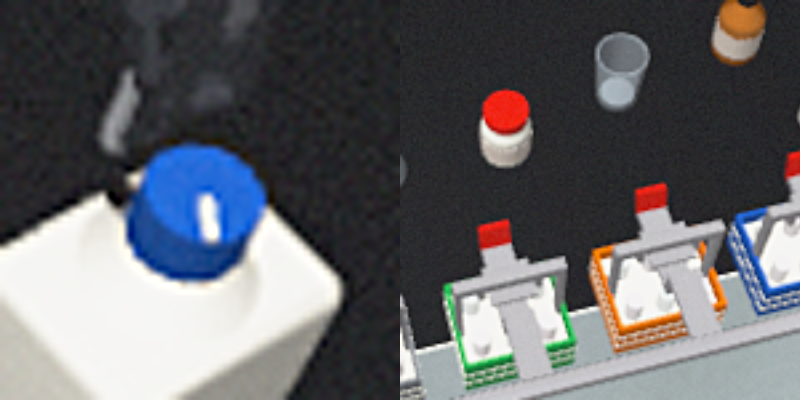

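The line on the cap is at crop (207,217) and the black tooth at (120,190). I'll turn those into angles.

```bash
cat >> h.py <<'E'
def ray(uv,z,im):
    R=cv2.Rodrigues(im["rvec"])[0]; d=R.T@np.linalg.inv(im["camera_matrix"])@[*uv,1]; c=-R.T@np.ravel(im["tvec"]); return (c+d*(z-c[2])/d[2])[:2]
E
python3 - <<'E'
from h import *
im=optics.get_image("scene"); a=im["pixels"].astype(int); o=np.array([399,167]); c=np.array([.4965,.410])
hsv=cv2.cvtColor(im["pixels"],cv2.COLOR_BGR2HSV)[167:227,399:459]
m=((hsv[...,0]>105)&(hsv[...,0]<125)&(hsv[...,1]>150)&(hsv[...,2]>60)).astype(np.uint8)
w=(cv2.morphologyEx(m,cv2.MORPH_CLOSE,np.ones((9,9)))>0)&(m==0)&(hsv[...,1]<110)&(hsv[...,2]>120)
# visible top of cap: project circle and check against the mask's top
for z in(.165,): 
  t=np.linspace(0,6.28,200)
  best=max(((lambda r:( (r&(m>0)).sum()/(r|(m>0)).sum(),dx,dy))(cv2.fillConvexPoly(np.zeros((60,60),np.uint8),cv2.convexHull(np.round(np.vstack([proj(np.c_[c[0]+dx+.025*np.cos(t),c[1]+dy+.025*np.sin(t),0*t+zz],im)-o for zz in(.133,.165)])).astype(np.int32)),1)>0)) for dx in np.arange(-.01,.011,.001) for dy in np.arange(-.01,.011,.001)),key=lambda v:v[0])
  print("cap fit",best); cc=c+best[1:]; print(cc)
p=np.argwhere(w)[:,::-1]; print(p.tolist())
L=ray(o+p.mean(0),.165,im)-cc; T=[ray(o+np.array(q)*.15,.135,im)-cc for q in((115,192),(122,190))]
print("line",np.degrees(np.arctan2(L[1],L[0])),np.linalg.norm(L),"tooth",[(np.degrees(np.arctan2(v[1],v[0])),np.linalg.norm(v)) for v in T])
go(*cc,.150)
E
```

```text
File "<stdin>", line 9
    best=max(((lambda r:( (r&(m>0)).sum()/(r|(m>0)).sum(),dx,dy))(cv2.fillConvexPoly(np.zeros((60,60),np.uint8),cv2.convexHull(np.round(np.vstack([proj(np.c_[c[0]+dx+.025*np.cos(t),c[1]+dy+.025*np.sin(t),0*t+zz],im)-o for zz in(.133,.165)])).astype(np.int32)),1)>0)) for dx in np.arange(-.01,.011,.001) for dy in np.arange(-.01,.011,.001)),key=lambda v:v[0])
                                                                                                                                                                                                                                                                                                                                                                     ^
SyntaxError: unmatched ')'
```

```bash
cat > cap.py <<'E'
from h import *
im=optics.get_image("scene"); o=np.array([399,167]); c=np.array([.4965,.410])
hsv=cv2.cvtColor(im["pixels"],cv2.COLOR_BGR2HSV)[167:227,399:459]
m=(hsv[...,0]>105)&(hsv[...,0]<125)&(hsv[...,1]>150)&(hsv[...,2]>60)
f=cv2.morphologyEx(m.astype(np.uint8),cv2.MORPH_CLOSE,np.ones((9,9)))>0
w=f&~m&(hsv[...,1]<110)&(hsv[...,2]>120)
t=np.linspace(0,6.28,200); best=(0,)
for dx in np.arange(-.01,.011,.001):
    for dy in np.arange(-.01,.011,.001):
        q=np.vstack([proj(np.c_[c[0]+dx+.025*np.cos(t),c[1]+dy+.025*np.sin(t),0*t+z],im)-o for z in(.133,.165)])
        r=cv2.fillConvexPoly(np.zeros((60,60),np.uint8),cv2.convexHull(np.round(q).astype(np.int32)),1)>0
        s=(r&f).sum()/(r|f).sum()
        if s>best[0]: best=(s,dx,dy)
cc=c+best[1:]; p=np.argwhere(w)[:,::-1]; print("iou",best[0],"cap",cc,p.tolist())
ang=lambda v:(round(np.degrees(np.arctan2(v[1],v[0])),1),round(np.linalg.norm(v),4))
print("line",ang(ray(o+p.mean(0),.165,im)-cc),"tooth",[ang(ray(o+np.array(q)*.15,.135,im)-cc) for q in((115,192),(122,190))])
go(*cc,.150)
E
python3 cap.py
```

```text
iou 0.8253164556962025 cap [0.4935 0.407 ] [[30, 29], [31, 29], [30, 30], [31, 30], [30, 31], [31, 31], [32, 31], [30, 32], [31, 32], [32, 32], [30, 33], [31, 33], [32, 33], [30, 34], [31, 34], [32, 34], [30, 35], [31, 35], [32, 35], [31, 36], [32, 36]]
line (np.float64(-24.8), np.float64(0.019)) tooth [(np.float64(-143.1), np.float64(0.0294)), (np.float64(-148.6), np.float64(0.0274))]
shift [12.36 -4.   18.1 ] turn 0 psi 84.4 q6 22.4 t 29.75
```

>>> {"op": "move_arm", "data": {
  "series": "3 -1 2 -10 1;6 -2 4 -20 1;9 -3 6 -30 1;12.5 -3.6 8 -40 1;12.5 -3.6 10 -50 1;12.5 -3.6 11 -60 1;12.5 -3.6 11 -70 1;12.5 -3.6 11 -80 1"
}}

```text
time_s: 30.75
position: [0.4973, 0.4083, 0.2209]
tool_rot: [[-0.965, 0.263, -0.0], [0.263, 0.965, -0.0], [0.0, -0.0, -1.0]]
ft_force: [-0.1, -0.5, -0.5]
grip_width: 0.0856
gripper_force: 0.0
```

Run:
```python
from h import *
im=optics.get_image("wrist"); print([(np.round(d["point"],4),round(d["score"],2)) for d in spotter.mark_of("cap_top","wrist")[:2]])
hsv=cv2.cvtColor(im["pixels"],cv2.COLOR_BGR2HSV); m=((hsv[...,0]>105)&(hsv[...,0]<125)&(hsv[...,1]>150)&(hsv[...,2]>60)).astype(np.uint8)
print(m.sum(),proj([.496,.409,.165],im))
cv2.imwrite("pics/capw.png",im["pixels"]); go(.496,.409,.138)
```

```text
[(array([0.4944, 0.4062, 0.1651]), 0.94)]
5863 [[282.07640346 232.07396055]]
shift [0.14 0.03 8.31] turn 0 psi 164.5 q6 -45.6 t 30.85
```

View pics/capw.png

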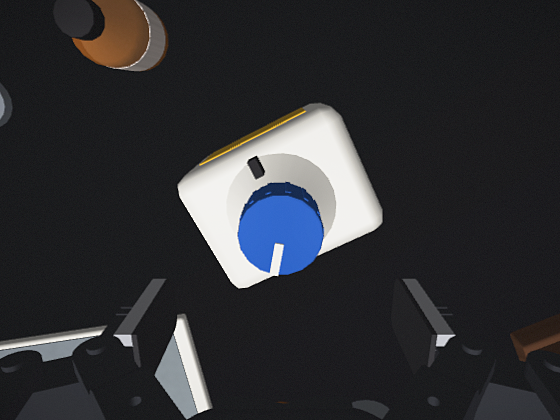

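The wrist picture shows the cap top's centre at (281,234), the line's end at (275,273) and the tooth at (257,167).

Run:
```python
from h import *
im=optics.get_image("wrist"); c=ray((281,234),.165,im); print(c,ray((239,234),.165,im)-c,ray((323,234),.165,im)-c)
ang=lambda v:(round(np.degrees(np.arctan2(v[1],v[0])),1),round(np.linalg.norm(v),4))
print(ang(ray((275,273),.165,im)-c),[ang(ray((257,167),z,im)-c) for z in(.12,.13,.14)])
```

```text
[0.49702354 0.40809861] [-0.00643356 -0.02314301] [0.00643305 0.02314121]
(np.float64(-23.8), np.float64(0.025)) [(np.float64(-167.2), np.float64(0.034)), (np.float64(-169.7), np.float64(0.0354)), (np.float64(-172.1), np.float64(0.0369))]
```

>>> {"op": "move_arm", "data": {
  "series": "0 0 3 0 1;0 0 6 0 1;0 0 8.3 0 1;0 0 8.3 0 1;0 0 8.3 0 -1;0 0 8.3 0 -1;0 0 8.3 0 -1;0 0 8.3 0 -1",
  "force": 50
}}

```text
time_s: 31.9
position: [0.4968, 0.4064, 0.1404]
tool_rot: [[-0.963, 0.27, 0.0], [0.27, 0.963, -0.004], [-0.001, -0.004, -1.0]]
ft_force: [-5.9, -12.6, 11.4]
grip_width: 0.0486
gripper_force: 52.0
```

>>> {"op": "move_arm", "data": {
  "series": "0 0 0 10 -1;0 0 0 20 -1;0 0 0 30 -1;0 0 0 40 -1;0 0 0 50 -1;0 0 0 60 -1;0 0 0 70 -1;0 0 0 80 -1"
}}

```text
time_s: 32.9
position: [0.4978, 0.4072, 0.1404]
tool_rot: [[0.104, 0.995, 0.003], [0.995, -0.104, -0.002], [-0.001, 0.003, -1.0]]
ft_force: [-0.7, -9.6, 8.3]
grip_width: 0.0482
gripper_force: 51.8
```

>>> {"op": "move_arm", "data": {
  "series": "0 0 0 10 -1;0 0 0 20 -1;0 0 0 30 -1;0 0 0 40 -1;0 0 0 50 -1;0 0 0 58 -1;0 0 0 62 -1;0 0 0 62 -1"
}}

```text
time_s: 33.9
position: [0.4987, 0.4067, 0.1405]
tool_rot: [[0.925, 0.379, 0.004], [0.379, -0.925, -0.002], [0.003, 0.004, -1.0]]
ft_force: [3.0, -11.6, 7.6]
grip_width: 0.0486
gripper_force: 52.0
```

```bash
python3 -c "
from h import *
s=observe();print(s['ft_force'],s['wrist_torque'],s['grip_width'],s['gripper_force'],s['q'])
go(.497,.408,.138)"
```

```text
[  3.04452512 -11.58801857   7.62900719] [-1.70267336 -0.31923912 -0.15076735] 0.048614650715409456 51.99160873889923 [28.77129046 35.14527104 66.4371241  -0.23629508 78.26496974 96.55209823]
shift [-0.1  -0.19  0.24] turn 0 psi 22.3 q6 96.6 t 33.9
```

>>> {"op": "move_arm", "data": {
  "series": "0 0 0 3 -1;0 0 0 6 -1;0 0 0 8 -1;0 0 0 8 -1"
}}

```text
time_s: 34.4
position: [0.5006, 0.4069, 0.1404]
tool_rot: [[0.969, 0.249, 0.009], [0.249, -0.969, -0.002], [0.008, 0.004, -1.0]]
ft_force: [11.7, -8.4, 2.4]
grip_width: 0.0484
gripper_force: 52.6
```

```bash
python3 -c "
from h import *
s=observe();print(s['ft_force'],s['wrist_torque'],s['grip_width'])
go(.497,.408,.138)"
```

```text
[11.71912092 -8.38108041  2.36279593] [-1.46797082 -1.96530954  1.0459846 ] 0.04841095354591278
shift [-0.32 -0.2   0.23] turn 0 psi 14.4 q6 104.4 t 34.4
```

>>> {"op": "move_arm", "data": {
  "series": "0 0 0 3 -1;0 0 0 3 -1;0 0 0 3 -1;0 0 0 3 0.9;0 0 0 3 1;0 0 -3 3 1;0 0 -8 3 1"
}}

```text
time_s: 35.28
position: [0.4961, 0.4085, 0.2179]
tool_rot: [[0.98, 0.198, -0.004], [0.198, -0.98, -0.002], [-0.004, 0.001, -1.0]]
ft_force: [0.4, 0.5, 0.4]
grip_width: 0.0854
gripper_force: 0.0
```

```bash
python3 -c "
from h import *
im=optics.get_image('wrist'); cv2.imwrite('pics/capw2.png',im['pixels']); print(proj([.497,.408,.165],im))"
```

```text
[[287.14353037 235.04032979]]
```

View pics/capw2.png

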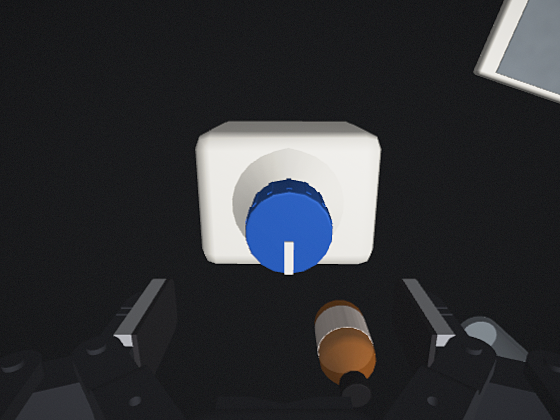

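The line points straight at the canister's tooth side, heading -168.6°. The tooth measured -168 to -170° and I felt the stop, so the cap is shut. Next I'll move over to the blower.

>>> {"op": "move_arm", "data": {
  "series": "0 0 -5 0 -1;-1 5 -8 0 -1;-2.5 10 -8 0 -1;-4 16 -8 0 -1;-5.5 22 -8 0 -1;-7 28 -8 0 -1;-8.5 34 -8 0 -1;-10 40 -8 0 -1"
}}

```text
time_s: 36.33
position: [0.4777, -0.0049, 0.2986]
tool_rot: [[0.98, 0.199, 0.001], [0.199, -0.98, 0.0], [0.001, 0.0, -1.0]]
ft_force: [0.2, -0.4, 0.0]
grip_width: -0.0
gripper_force: 0.0
```

>>> {"op": "move_arm", "data": {
  "series": "-1.5 6 0 0 -1;-3 12 0 0 -1;-4.5 18 0 0 -1;-6 24 0 0 -1;-7.5 30 0 0 -1;-9 36 0 0 -1;-9.4 39.6 0 0 -1;-9.4 39.6 0 0 -1"
}}

```text
time_s: 37.33
position: [0.4643, -0.412, 0.2971]
tool_rot: [[0.981, 0.196, -0.001], [0.196, -0.981, 0.001], [-0.0, -0.001, -1.0]]
ft_force: [0.9, 0.5, -0.2]
grip_width: -0.0003
gripper_force: 0.0
```

Run:
```python
from h import *
for c in("scene","side","wrist"):
    im=optics.get_image(c); print(c,[(np.round(d["point"],4),round(d["score"],2)) for d in spotter.mark_of("plunger_top",c)[:2]])
    if c!="wrist": cv2.imwrite(f"pics/p_{c}.png",im["pixels"])
go(.4645,-.4095,.16)
for i,(k,z) in enumerate(dict(grey=0,green=0,orange=0,blue=0).items()): fit(k,H[i],z=.114)
a,b=[cv2.imread(f"pics/p_{c}.png") for c in("scene","side")]
cv2.imwrite("pics/all.png",cv2.resize(np.hstack([a[160:400,160:460],b[90:330,240:540]]),(800,320)))
```

```text
scene [(array([ 0.4615, -0.4093,  0.1426]), 0.73), (array([0.3592, 0.1556, 0.0029]), 0.61)]
side [(array([ 0.4639, -0.4054,  0.1436]), 0.59)]
wrist [(array([ 0.4685, -0.4073,  0.1423]), 0.89)]
shift [-0.05  0.04 13.88] turn 0 psi 11.5 q6 26.2 t 37.62
grey xy [ 623.5 -218.2] yaw -5.7 iou 0.389 2
no mask green side
green xy [636.4 -80. ] yaw -5.2 iou 0.788 1
orange xy [650.8  57.7] yaw -6.4 iou 0.487 2
blue xy [664.8 197.6] yaw -8.1 iou 0.731 2
```

View pics/all.png

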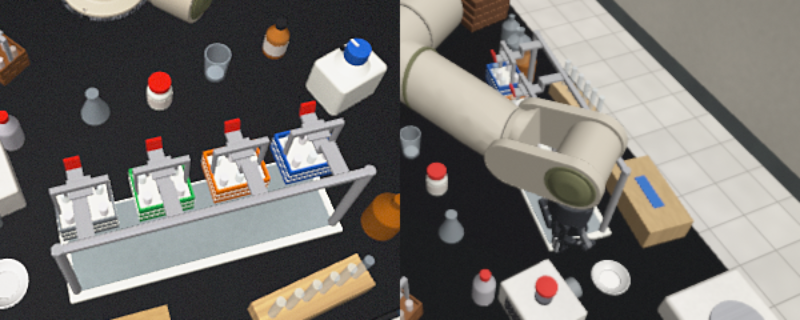

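All four baskets hang on their hooks in the scene crop, blue at (303,150), and the cap is shut. Pressing the plunger now.

>>> {"op": "move_arm", "data": {
  "series": "0 0 5 0 -1;0 0 10 0 -1;0 0 14 0 -1;0 0 16 0 -1;0 0 17 0 -1;0 0 18 0 -1;0 0 18.4 0 -1;0 0 18.4 0 -1"
}}

```text
time_s: 39.42
position: [0.4647, -0.4102, 0.1161]
tool_rot: [[0.98, 0.198, 0.001], [0.198, -0.98, -0.001], [0.0, 0.001, -1.0]]
ft_force: [-3.4, 4.1, 10.3]
grip_width: -0.0002
gripper_force: 4.9
```

```bash
python3 -c "
from h import *
s=observe();print(s['ft_force'],s['position'])"
```

```text
[-3.44656534  4.0676     10.25652553] [ 0.46465553 -0.41016757  0.11608484]
```

Near the stop at about 10 N. I'll press a little further for a clear stop force, hold, then release.

>>> {"op": "move_arm", "data": {
  "series": "0 0 0.2 0 -1;0 0 0.4 0 -1;0 0 0.4 0 -1;0 0 0.4 0 -1;0 0 0.4 0 -1;0 0 0.4 0 -1;0 0 0.4 0 -1;0 0 0.4 0 -1"
}}

```text
time_s: 40.42
position: [0.4649, -0.4103, 0.1154]
tool_rot: [[0.98, 0.199, 0.003], [0.199, -0.98, -0.004], [0.002, 0.004, -1.0]]
ft_force: [-9.1, 9.5, 30.9]
grip_width: -0.0
gripper_force: 15.5
```

```bash
python3 -c "
from h import *
s=observe();print(s['ft_force'],s['position'])"
```

```text
[-9.05966008  9.46814301 30.93196796] [ 0.4648576  -0.41034126  0.11539256]
```

At the stop: 31 N with no further travel. Releasing.

>>> {"op": "move_arm", "data": {
  "series": "0 0 0 0 -1;0 0 -1 0 -1;0 0 -3 0 -1;0 0 -6 0 -1;0 0 -11 0 -1;0 0 -16 0 -1;0 0 -18 0 -1;0 0 -18 0 -1"
}}

```text
time_s: 41.42
position: [0.4649, -0.4105, 0.292]
tool_rot: [[0.98, 0.198, 0.002], [0.198, -0.98, -0.003], [0.002, 0.004, -1.0]]
ft_force: [0.8, -0.1, -0.2]
grip_width: 0.0001
gripper_force: 0.0
```

Run:
```python
from h import *
for i,k in enumerate(("grey","green","orange","blue")): fit(k,H[i],z=.114,cams=("scene",))
print([(np.round(d["point"],4),round(d["score"],2)) for d in spotter.mark_of("plunger_top","scene")[:1]])
for t in("beaker","amber_bottle","white_jar","flask","wash_bottle","dish"): print(t,[np.round(d["point"],3).tolist() for d in spotter.mark_of(t,"scene")[:1]])
s=observe(); print(s["time_s"],s["ft_force"],s["position"])
```

```text
grey xy [ 623.1 -217.6] yaw -5.9 iou 0.789 1
green xy [636.2 -80.4] yaw -6.6 iou 0.766 1
orange xy [649.9  58.5] yaw -5.5 iou 0.753 1
blue xy [662.4 195.6] yaw -6.5 iou 0.824 1
[(array([ 0.4644, -0.4088,  0.1427]), 0.68)]
beaker [[0.36, 0.159, -0.001]]
amber_bottle [[0.345, 0.316, 0.0]]
white_jar [[0.378, 0.011, 0.001]]
flask [[0.365, -0.134, 0.0]]
wash_bottle [[0.365, -0.319, 0.0]]
dish [[0.665, -0.401, -0.002]]
42.175 [-0.65018044 -0.54177107  0.18445441] [ 0.46460664 -0.41014424  0.29023532]
```

```bash
python3 -c "
from rig import order
print(order.close_job())"
```

```text
the job is handed in; nothing more can be done
None
```

All four baskets hang on their own hooks, the cap is screwed shut to its stop, and the plunger was pressed to its stop, held and released. I handed the job in at about 42 s; the hand-in returned no verdict.

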